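Undo the last clamp of a pressure canner

ROBOT

A 7-joint arm with a two-finger parallel gripper is mounted at the origin on the work surface. World frame = base frame: x ahead of the robot, y to its left, z up, the work surface at z = 0. Lengths are in m, angles in rad, forces in N, time in s.
With the tool pointing down it reaches from about 0.425 to 0.925 m from the base axis. Payload 6.8 kg.
Tool frame: the origin (TCP) lies between the finger pads; the fingertips stand finger_overhang ahead of it and the grasp point (between the pads) lies 6 mm ahead of it (finger_overhang is the distance from the TCP to the fingertips, in m); z points along the fingers, y is the line along which they close (so a half turn about z gives the same grasp; the last joint's range is limited). The gripper opens to 85 mm and grips with 20 to 120 N. Pads are 22 mm wide; open, the fingers measure 114 mm over their backs; the gripper's body (76 mm by 85 mm) begins 54 mm behind the grasp point. The pads swing forward as they close: fully open they stand 13 mm farther back than shut.
Start: joints at [-0.108, 0.477, 0.022, 1.555, -0.011, 1.109, -0.083], TCP at [0.675, 0, 0.256] pointing down, gripper open.
Joint ranges: [-2.96, 2.96], [-0.34, 2.1], [-1.41, 1.46], [0.24, 2.44], [-1.37, 4.51], [0.17, 1.92], [-2.96, 2.96]. Speed limits (rad/s): [2.39, 2.39, 3.14, 3.14, 3.14, 3.14, 3.14].

INTERFACE

Orientations are given as a unit quaternion [w, x, y, z].
In Python, from station import * gives the robot as it stands.
- The arm moves only by the tool drive_tool, never from a script. Its argument "increments" is a list of rows, each an object of numbers: "claw": the finger opening in m, from 0 to 0.0854; "dx", "dy", "dz": the shift along the tool's x, y, z in m; "wx", "wy", "wz": the turn, a rotation vector about the tool's x, y, z in degrees. A call has 1 to 20 rows; each row shifts and turns the commanded pose from where the row before left it, along the tool's axes as they then stand; what a row does not reach is not made up. A row lasts 1/8 s, in which the tool goes at most 62.5 mm and 10.7 degrees, less where a joint would pass 70% of its speed; a pose out of reach is approached as far as the arm can. A call with a gripper value outside its range is refused whole. The fingers move at their own pace and stop on an object; "newtons" is the grip in N (left out, the last holds). Time passes only in rows, so rows that do not move let the fingers close. It gives the time, the measured TCP pose, the force, the opening and the grip force at its end, in the units of the state.
- get_obs(): the state, without advancing time (a new reading comes with each control period).
- read_camera(name): name is "scene" or "side" or "wrist"; returns (picture, depth): 384x512x3 uint8, red, green, blue; 384x512 float32, m along the optical axis (not along the pixel's ray), 0 where there is no reading.
- calibration(name): a dict with "intrinsics" (3x3 intrinsics, pixels), "R" (3x3) and "t" (3): a world point X has camera coordinates R X + t; the wrist camera has in their place "mount" (4x4, takes a point from camera to tool coordinates, whose origin is the TCP and whose axes are the flange's). Camera axes: x right, y down, z forward; pixel columns grow to the right and rows downward; lengths in m; the calibration is good to about 2 mm. The wrist camera is an equidistant fisheye: a pixel r from the principal point sees the ray r / f radians off the axis. A picture is of the moment at which its call begins: read the wrist's pose just before it. calibration takes no time and is no camera call.
- hand_in(): hands the job in; it is judged then, once.
The state is a dict: "t": time; "q": joint angles; "joint_vel": joint speeds; "joint_torque": joint torques, N m; "eef_pos": TCP position; "tool_rot": TCP orientation; "contact_force": force on the tool from outside, world axes, zero at the start; "torque": the same for the moment, N m; "gripper_width": opening from 0.0 (shut) to 1.0 (fully open); "grasp_force": force on a finger pad.
Only numpy, scipy, OpenCV 4.12 (cv2) and the standard library are available. Lean on these libraries where they do the work, as an engineer would, in place of code of your own. Each camera call takes 0.05 s, during which the arm holds its last target. There are 200 camera calls.

TASK

Undo the last fastened clamp on the pressure canner: back its wing nut off until it is free of the lip on the lid's lug, leaving the nut on the bolt, then swing the bolt out of its slot and lay it right down on the floor of its bracket, like the other three. Feel your way: do not force the bolt against the lip or jam it down on the bracket, swing it gently, and leave the jars and other things around it where they are.

Things in the scene. Friction and masses are not known exactly. Their poses are not given: they have to be found in the camera images.
- canner: Aluminium pressure canner with black-gripped pot handles, standing on the bench (fixed): 250 mm across, lid top 206 mm high, black knob to 243 mm. Origin: centre of its underside, z up. Its own +x points outward to the one clamp still done up, 140 mm from its axis; the three other clamps already lie out on their brackets. The lid rests on a springy gasket and rises a little as the nut is eased.
- bolt: Steel eyebolt of that clamp, 11 mm thick, 122 mm long, standing in the slot (14 mm wide) of the lid's lug, the nut 90 mm up it. Origin on its hinge pin, 110 mm above the bench; z runs up the shank, x is outward, it turns about y. Once the nut is free it swings outward only, with 1 to 3 N at the nut, stays where left, and comes to a hard stop, a little below level, on the floor of its bracket.
- nut: Black wing nut on the bolt. Origin: centre of its underside; z up the bolt, x along the wings. Below: steel collar 24 mm across, 5 mm high, then a hub 21 mm across up to 15 mm; wings 56 mm tip to tip, 13 mm thick, flat-sided, up to 40 mm (27 mm in the middle). Right-hand two-start thread: anticlockwise from above loosens it and lifts it 8 mm a turn. Stiff: about 0.25 Nm to start, then 0.2 Nm.
- lip: Retaining lip of the lug: two horns, 4 mm high and 5 mm thick, on the seat either side of the slot's mouth, curving round the outer half of the nut's collar with 1 mm to spare; the bolt cannot leave the slot until the collar is above them. Origin: on the seat, on the standing bolt's axis; x outward, z up. How far to undo the nut depends on how hard the gasket is squeezed: some 0.5 to 0.75 turns.
- jar_a: Full jar with steel lid, 76 mm wide, 115 mm high, beside the canner; origin under its centre. Leave alone.
- jar_b: Full jar with brass-coloured lid, 68 mm wide, 98 mm high, beside the canner; origin under its centre. Leave alone.
- weight: Steel pressure weight, 34 mm wide, 26 mm high, lying on the lid; origin under its centre. Leave alone.
- band: Steel jar screw band, 82 mm wide, 16 mm high, on the bench; origin under its centre. Leave alone.
- vinegar: Amber vinegar bottle, 64 mm wide, 200 mm high; origin under its centre. Leave alone.
- honey: Amber honey jar with white cap, 72 mm wide, 100 mm high; origin under its centre. Leave alone.
- pasta: Cardboard pasta box, 50 x 120 x 160 mm high; origin under its centre. Leave alone.

How it is judged:
On the way, in this order (a step that is already met when the one before it is completed fails the run):
1. the nut is backed off from its seat while the bolt still stands in its slot (z of nut in the frame of lip above 0.003 m and angle between bolt's own z axis and vertical below 0.15 rad), for 0.2 s.
2. the bolt is swung out of its slot (angle between bolt's own z axis and vertical above 0.5 rad), for 0.1 s.
At the end, for the whole second after the job is handed in: the bolt rests on the floor of its bracket (leaning more than 1.68 rad from upright; the floor stops it at 1.75 rad), still, with the backed-off nut still on it (92 to 101 mm from the hinge pin) (angle between bolt's own z axis and vertical above 1.68 rad and angular speed of bolt below 0.1 rad/s and distance between nut and bolt between 0.092 and 0.101 m); the robot touches nothing.
It fails at once if the nut is forced against the lip (both sides of the slot added up) (contact force between nut and lip above 25 N).
It fails at once if the bolt is jammed down on the floor of its bracket (finger forces added up) (angle between bolt's own z axis and vertical above 1.74 rad and contact force between the fingers and bolt above 50 N).
It fails at once if the bolt is dropped or flung (angular speed of bolt above 6 rad/s).
It fails at once if a jar, bottle, box, the band or the pressure weight is knocked out of place (distance of any of jar_a, jar_b, weight, band, vinegar, honey, pasta from where it was at the start of the episode above 0.025 m).
It also fails if it takes over 72 s, if anything falls off the work surface, if the arm or the gripper's body presses on something with over 40 N, if the wrist force passes 120 N, or if a joint passes its speed limit or range.

## Working session

There is one attempt and no reset: what is moved stays moved. The work goes in short steps, Python scripts to look and compute and a tool call to move; the robot and the scene stay as the last step left them, time stands still between calls to the robot, and variables do not carry over. Pictures are saved under pics/ and viewed, at most 10 in all, crops included, and the job is handed in when it is done.

Besides the shell and the picture viewer there is one more tool, called after ">>>" as name([rows], argument=value, ...), one row to a line, values as JSON. drive_tool: Moves the arm, as the interface text tells. Its arguments: {"type":"object","properties":{"increments":{"type":"array","items":{"type":"object","properties":{"claw":{"type":"number"},"dx":{"type":"number"},"dy":{"type":"number"},"dz":{"type":"number"},"wx":{"type":"number"},"wy":{"type":"number"},"wz":{"type":"number"}}}},"newtons":{"type":"number"}},"required":["increments"]}

```bash
mkdir -p pics; ls; cat > h.py <<'E'
from station import *
import numpy as np, cv2
from scipy.spatial.transform import Rotation as Ro
def shot(name,fn):
    p,d=read_camera(name); cv2.imwrite(f'pics/{fn}.png',p[:,:,::-1]); np.savez(f'pics/{fn}.npz',p=p,d=d); return p,d
def pts(name,d):
    c=calibration(name);K=np.array(c['intrinsics']);v,u=np.mgrid[:d.shape[0],:d.shape[1]]
    X=np.stack([(u-K[0,2])*d/K[0,0],(v-K[1,2])*d/K[1,1],d],-1)
    return (X-np.array(c['t']))@np.array(c['R'])
E
python3 - <<'E'
from h import *
o=get_obs();print(o)
p,d=shot('scene','s1');p2,d2=shot('side','d1')
cv2.imwrite('pics/both.png',cv2.resize(np.hstack([p,p2]),(800,300))[:,:,::-1])
for n in('scene','side'):
    c=calibration(n);R=np.array(c['R']);print(n,c['intrinsics'],-R.T@np.array(c['t']),R[2])
print(calibration('wrist'))
E
```

```text
pics
{'t': 0.0, 'q': array([-0.10808501,  0.47780578,  0.02233312,  1.55642934, -0.01154823,
        1.10926874, -0.08308959]), 'joint_vel': array([-0.00256194, -0.00058811,  0.00195053,  0.00053375, -0.00049315,
       -0.00052416,  0.00103264]), 'joint_torque': array([-5.45967814e-04, -5.96443820e+01,  1.60769675e+00, -2.81194621e+01,
        1.24063640e-02,  9.39900521e-03,  2.20753498e-05]), 'eef_pos': array([ 6.74471941e-01, -2.83012714e-06,  2.55331045e-01]), 'tool_rot': array([-5.99543854e-04,  7.07105935e-01,  7.07107064e-01, -6.60535445e-04]), 'contact_force': array([ 0.25445372,  0.00523197, -0.32296724]), 'torque': array([-0.01812779, -0.02727893, -0.01459493]), 'grasp_force': 0.0, 'gripper_width': 0.9991164220075321}
scene [[401.15436843   0.         259.84532969]
 [  0.         401.15436843 192.43525267]
 [  0.           0.           1.        ]] [1.38310979 0.12479367 0.86771784] [-0.75319928 -0.12130576 -0.64651045]
side [[426.25910624   0.         249.84486795]
 [  0.         426.25910624 186.59352592]
 [  0.           0.           1.        ]] [ 0.17781333 -0.85408047  0.94467547] [ 0.30744749  0.6930853  -0.65200369]
{'intrinsics': array([[297.31863964,   0.        , 258.85976588],
       [  0.        , 297.31863964, 189.57808989],
       [  0.        ,   0.        ,   1.        ]]), 'mount': array([[-4.00632489e-04, -9.52448388e-01, -3.04699701e-01,
         7.78944495e-02],
       [ 9.99999799e-01, -5.31270404e-04,  3.45833065e-04,
         5.19754518e-04],
       [-4.91266078e-04, -3.04699501e-01,  9.52448409e-01,
        -1.17981861e-01],
       [ 0.00000000e+00,  0.00000000e+00,  0.00000000e+00,
         1.00000000e+00]])}
```

View pics/s1.png

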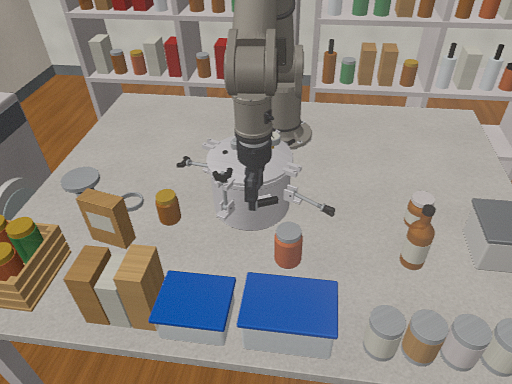

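View pics/d1.png

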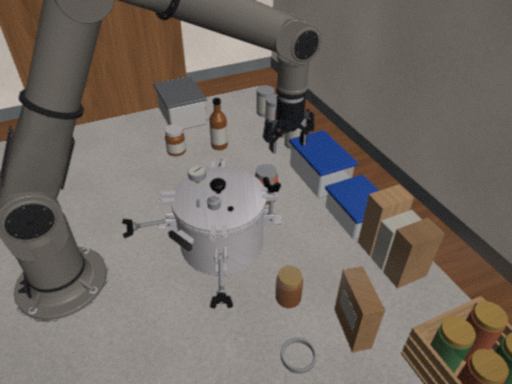

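```bash
python3 - <<'E'
from h import *
a=np.load('pics/s1.npz');b=np.load('pics/d1.npz')
c1=cv2.resize(a['p'][120:240,170:345],None,fx=3.4,fy=3.4,interpolation=2)[:,:,::-1][:300*2]
c2=cv2.resize(b['p'][140:320,110:310],None,fx=3,fy=3,interpolation=2)[:,:,::-1]
cv2.imwrite('pics/c1.png',c1);cv2.imwrite('pics/c2.png',c2)
P=pts('side',b['d']);S=pts('scene',a['d'])
# lid plane points z ~0.2
for n,X in(('side',P),('scene',S)):
    m=(abs(X[...,2]-.203)<.006)&(X[...,0]>.3)&(X[...,0]<.9)&(abs(X[...,1])<.3)
    q=X[m];print(n,len(q),q.min(0),q.max(0),np.median(q,0))
for (u,v) in [(272,184),(277,189),(274,195),(128,228),(222,300),(220,163),(218,185),(265,175)]:
    print(u,v,P[v,u].round(3))
for (u,v) in [(225,177),(183,163),(330,210),(222,210)]: print(u,v,S[v,u].round(3))
E
```

```text
side 3876 [ 0.30013452 -0.20833449  0.19700122] [0.58298869 0.0946002  0.20899602] [ 0.43653109 -0.07419185  0.2023702 ]
scene 1813 [ 0.30084751 -0.20902875  0.19700356] [0.59339038 0.09710266 0.20896903] [ 0.47817573 -0.08205302  0.20183325]
272 184 [ 0.571 -0.11   0.231]
277 189 [ 0.578 -0.124  0.223]
274 195 [ 0.572 -0.12   0.201]
128 228 [0.202 0.029 0.094]
222 300 [ 0.354 -0.294  0.094]
220 163 [0.494 0.069 0.198]
218 185 [ 0.438 -0.069  0.243]
265 175 [0.633 0.056 0.117]
225 177 [ 0.577 -0.097  0.22 ]
183 163 [ 0.367 -0.291  0.096]
330 210 [0.55  0.186 0.109]
222 210 [ 0.578 -0.114  0.101]
```

View pics/c1.png

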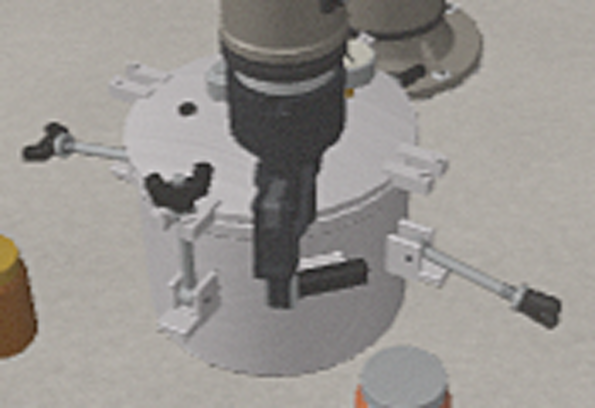

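View pics/c2.png

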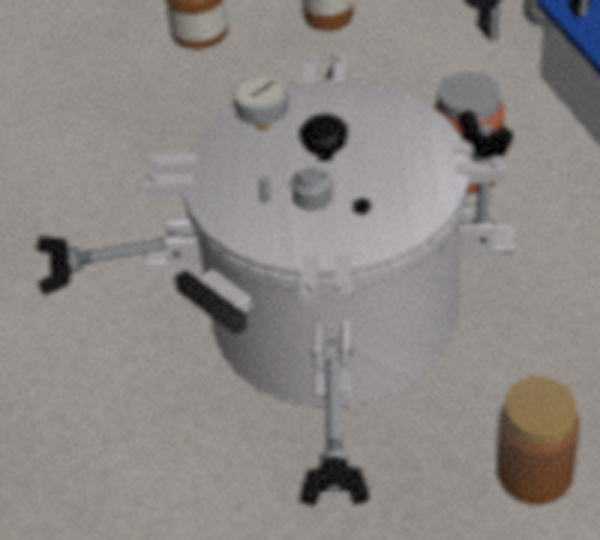

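The fastened clamp is the one with the upright nut, at scene (223,174) and side (272,185), on the +x/−y side of the pot. The other three lie flat.

```bash
python3 - <<'E'
from h import *
from scipy.optimize import least_squares
a=np.load('pics/s1.npz');b=np.load('pics/d1.npz')
P=pts('side',b['d']);S=pts('scene',a['d'])
m=(abs(P[...,2]-.203)<.005)&(P[...,0]>.25)&(P[...,0]<.62)&(abs(P[...,1]+.07)<.2)
cs,_,_,_=0,0,0,0
u8=m.astype('uint8');cn,_=cv2.findContours(u8,cv2.RETR_EXTERNAL,cv2.CHAIN_APPROX_NONE)
c=max(cn,key=cv2.contourArea)[:,0];q=P[c[:,1],c[:,0]]
r=least_squares(lambda x:np.hypot(q[:,0]-x[0],q[:,1]-x[1])-x[2],[.44,-.075,.125],loss='soft_l1',f_scale=.003);print('lid',r.x)
for n,X,p in(('side',P,b['p']),('scene',S,a['p'])):
    k=(p.max(-1)<90)&(X[...,2]>.213)&(X[...,2]<.248)&(np.hypot(X[...,0]-.575,X[...,1]+.11)<.045)
    w=X[k];print(n,len(w),w.mean(0),w.min(0),w.max(0))
    (cx,cy),sz,ang=cv2.minAreaRect((w[:,:2]*1000).astype('float32'));e,V=np.linalg.eigh(np.cov(w[:,:2].T))
    print(cx,cy,sz,ang,V[:,1],e**.5)
    k=(p.max(-1)<90)&(X[...,2]>.22)&(X[...,2]<.26)&(np.hypot(X[...,0]-.44,X[...,1]+.07)<.03)
    print('knob',k.sum(),X[k].mean(0) if k.any() else 0)
for n,X in(('side',P),('scene',S)):
    k=(X[...,2]>.15)&(X[...,2]<.185)&(np.hypot(X[...,0]-.575,X[...,1]+.11)<.03);w=X[k];print('shank',n,len(w),w.mean(0) if len(w) else 0)
E
```

```text
lid [ 0.44164753 -0.05511423  0.11322096]
side 148 [ 0.56886207 -0.10608819  0.22714712] [ 0.55493399 -0.12858556  0.21321701] [ 0.58683584 -0.08052725  0.24106138]
568.1981811523438 -104.43650817871094 (18.31744956970215, 53.59505081176758) 24.1156063079834 [-0.48612258  0.87389063] [0.0032681  0.01593219]
knob 170 [ 0.43876003 -0.06209255  0.23844768]
scene 140 [ 0.57729109 -0.10274975  0.22669298] [ 0.56031129 -0.12617245  0.21321222] [ 0.59106897 -0.08107753  0.24132244]
576.5806884765625 -102.61882781982422 (17.282041549682617, 50.960594177246094) 30.259681701660156 [-0.479926    0.87730898] [0.00270202 0.01513435]
knob 0 0
shank side 25 [ 0.56956691 -0.10764392  0.16310639]
shank scene 51 [ 0.5678368  -0.09795625  0.16210171]
```

```bash
python3 -c "
import station;print([n for n in dir(station) if n[0]!='_']);print(getattr(station,'finger_overhang',None))"
```

```text
['PlanningError', 'calibration', 'finger_overhang', 'get_obs', 'hand_in', 'read_camera']
0.025
```

>>> drive_tool([
  {"dz":-0.03},
  {"dz":-0.03},
  {"dx":-0.026,"dy":-0.0256},
  {"dx":-0.026,"dy":-0.0256},
  {"dx":-0.026,"dy":-0.0256},
  {"dx":-0.026,"dy":-0.0256},
  {"wz":10},
  {"wz":10},
  {"wz":10},
  {"wz":10},
  {"wz":10},
  {"wz":10},
  {"wz":10},
  {"wz":10},
  {"wz":10},
  {"wz":10},
  {"wz":10},
  {"wz":10},
  {"wz":10},
  {"wz":10},
])

```text
schema error: expected keys claw, dx, dy, dz, wx, wy, wz
```

>>> drive_tool([
  {"wz":10,"claw":0.05},
  {"wz":1},
  {},
  {},
])

```text
schema error: expected keys claw, dx, dy, dz, wx, wy, wz
```

```bash
cat >> h.py <<'E'
def wpts(d,o):
    c=calibration('wrist');K=np.array(c['intrinsics']);M=np.array(c['mount']);v,u=np.mgrid[:d.shape[0],:d.shape[1]]
    x=u-K[0,2];y=v-K[1,2];r=np.hypot(x,y)+1e-9;t=r/K[0,0];T=np.tan(np.minimum(t,1.4))
    X=np.stack([x/r*T*d,y/r*T*d,d],-1)@M[:3,:3].T+M[:3,3]
    q=np.array(o['tool_rot']);R=Ro.from_quat(q[[1,2,3,0]]).as_matrix()
    return X@R.T+o['eef_pos'],X
def yaw(o):
    q=np.array(o['tool_rot']);R=Ro.from_quat(q[[1,2,3,0]]).as_matrix();return R
E
python3 - <<'E'
from h import *
o=get_obs();print(o['t'],o['q'].round(3),o['eef_pos'],yaw(o).round(3))
p,d=shot('wrist','w1');W,X=wpts(d,o);np.savez('pics/w1x.npz',W=W,X=X,p=p)
k=(p.max(-1)<90)&(W[...,2]>.212)&(W[...,2]<.248)&(np.hypot(W[...,0]-.572,W[...,1]+.104)<.045)
w=W[k];print(len(w),w.mean(0),w.min(0),w.max(0))
print(cv2.minAreaRect((w[:,:2]*1000).astype('float32')))
for z in(.22,.23,.236):
  v=w[w[:,2]>z];print(z,len(v),cv2.minAreaRect((v[:,:2]*1000).astype('float32')))
ii=np.argwhere(k);print(ii.mean(0),ii.min(0),ii.max(0))
E
```

```text
0.1 [-0.108  0.478  0.022  1.556 -0.011  1.109 -0.083] [6.74529617e-01 1.78816984e-05 2.55437414e-01] [[-0.     1.    -0.002]
 [ 1.     0.    -0.   ]
 [-0.    -0.002 -1.   ]]
456 [ 0.57247677 -0.09502474  0.23196893] [ 0.55989887 -0.11885018  0.22390742] [ 0.5843422  -0.07906028  0.24008661]
((572.2647094726562, -99.05184936523438), (13.572372436523438, 40.41355895996094), 29.48910140991211)
0.22 456 ((572.2647094726562, -99.05184936523438), (13.572372436523438, 40.41355895996094), 29.48910140991211)
0.23 272 ((572.2647094726562, -99.05184936523438), (13.572372436523438, 40.41355895996094), 29.48910140991211)
0.236 115 ((572.8397827148438, -99.21527862548828), (13.430000305175781, 37.83500671386719), 31.547990798950195)
[349.14035088 123.86622807] [335 106] [374 143]
```

View pics/w1.png

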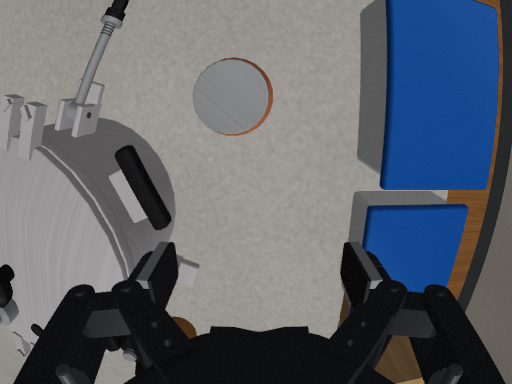

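The wrist view before moving shows the pot at left and the jar lid at (233,97). The nut is hidden behind the left finger near (124,349). Every row needs all seven keys.

>>> drive_tool([
  {"claw":0.085,"dx":0,"dy":0,"dz":-0.035,"wx":0,"wy":0,"wz":0},
  {"claw":0.085,"dx":0,"dy":0,"dz":-0.03,"wx":0,"wy":0,"wz":0},
  {"claw":0.085,"dx":-0.026,"dy":-0.0256,"dz":0,"wx":0,"wy":0,"wz":0},
  {"claw":0.085,"dx":-0.026,"dy":-0.0256,"dz":0,"wx":0,"wy":0,"wz":0},
  {"claw":0.085,"dx":-0.026,"dy":-0.0256,"dz":0,"wx":0,"wy":0,"wz":0},
  {"claw":0.085,"dx":-0.026,"dy":-0.0256,"dz":0,"wx":0,"wy":0,"wz":0},
  {"claw":0.085,"dx":0,"dy":0,"dz":0,"wx":0,"wy":0,"wz":10},
  {"claw":0.085,"dx":0,"dy":0,"dz":0,"wx":0,"wy":0,"wz":10},
  {"claw":0.085,"dx":0,"dy":0,"dz":0,"wx":0,"wy":0,"wz":10},
  {"claw":0.085,"dx":0,"dy":0,"dz":0,"wx":0,"wy":0,"wz":10},
  {"claw":0.085,"dx":0,"dy":0,"dz":0,"wx":0,"wy":0,"wz":10},
  {"claw":0.085,"dx":0,"dy":0,"dz":0,"wx":0,"wy":0,"wz":10},
  {"claw":0.085,"dx":0,"dy":0,"dz":0,"wx":0,"wy":0,"wz":10},
  {"claw":0.085,"dx":0,"dy":0,"dz":0,"wx":0,"wy":0,"wz":10},
  {"claw":0.085,"dx":0,"dy":0,"dz":0,"wx":0,"wy":0,"wz":10},
  {"claw":0.085,"dx":0,"dy":0,"dz":0,"wx":0,"wy":0,"wz":10},
  {"claw":0.085,"dx":0,"dy":0,"dz":0,"wx":0,"wy":0,"wz":10},
  {"claw":0.085,"dx":0,"dy":0,"dz":0,"wx":0,"wy":0,"wz":10},
  {"claw":0.085,"dx":0,"dy":0,"dz":0,"wx":0,"wy":0,"wz":10},
  {"claw":0.085,"dx":0,"dy":0,"dz":0,"wx":0,"wy":0,"wz":10},
])

```text
t: 2.65
eef_pos: [0.5724, -0.1039, 0.321]
tool_rot: [0.0, 0.905, -0.425, -0.0]
contact_force: [0.3, -0.4, 0.7]
gripper_width: 0.996
grasp_force: 0.0
```

>>> drive_tool([
  {"claw":0.05,"dx":0,"dy":0,"dz":0,"wx":0,"wy":0,"wz":10},
  {"claw":0.05,"dx":0,"dy":0,"dz":0,"wx":0,"wy":0,"wz":0},
  {"claw":0.05,"dx":0,"dy":0,"dz":0,"wx":0,"wy":0,"wz":0},
])

```text
t: 3.02
eef_pos: [0.5725, -0.1039, 0.3212]
tool_rot: [0.0, 0.867, -0.499, -0.0]
contact_force: [0.0, 0.2, -0.7]
gripper_width: 0.582
grasp_force: 0.0
```

```bash

cat > look.py <<'E'
from h import *
import sys
fn,cx,cy,z0,z1=sys.argv[1],*map(float,sys.argv[2:6])
o=get_obs();R=yaw(o);print(o['t'],o['q'].round(3),o['eef_pos'].round(4),'F',o['contact_force'].round(1),'w',o['gripper_width']);print(R.round(3))
p,d=shot('wrist',fn);W,X=wpts(d,o)
k=(p.max(-1)<90)&(W[...,2]>z0)&(W[...,2]<z1)&(np.hypot(W[...,0]-cx,W[...,1]-cy)<.045)
ii=np.argwhere(k);print(ii.mean(0),ii.min(0),ii.max(0))
w=W[k];print(len(w),w.mean(0),w.min(0),w.max(0))
for z in(z0,z0+.012,z0+.02):
  v=w[w[:,2]>z]
  if len(v)>5:print(z,len(v),cv2.minAreaRect((v[:,:2]*1000).astype('float32')))
E
python3 look.py w2 .572 -.102 .214 .25
```

```text
3.025 [-0.301  0.282  0.468  1.731 -0.137  1.161 -2.409] [ 0.5725 -0.1039  0.3212] F [ 0.   0.2 -0.7] w 0.5821647603846327
[[ 0.503 -0.864 -0.   ]
 [-0.864 -0.503  0.   ]
 [-0.     0.    -1.   ]]
[201.98722628 257.77189781] [169 245] [238 270]
1096 [ 0.57468562 -0.10504266  0.23183576] [ 0.55732625 -0.12955993  0.21401552] [ 0.5913607  -0.07987273  0.24058843]
0.214 1096 ((574.4984130859375, -104.23172760009766), (19.951580047607422, 54.05755615234375), 31.240562438964844)
0.226 922 ((574.4094848632812, -104.3641586303711), (12.621458053588867, 53.94081115722656), 28.568328857421875)
0.23399999999999999 593 ((574.2655029296875, -104.44096374511719), (12.330117225646973, 53.944862365722656), 28.630441665649414)
```

View pics/w2.png

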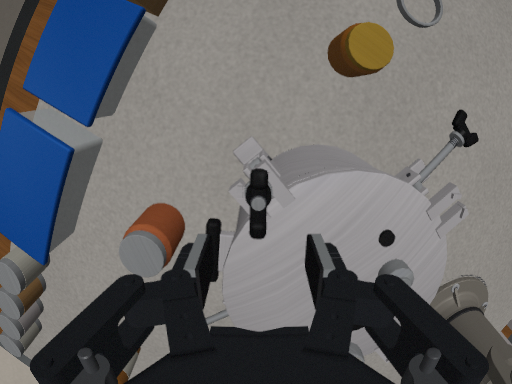

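The wrist view shows the nut at pixels (258,203), with its wings vertical in the picture, centred at about (0.5744, −0.1044) and reaching z 0.240 as expected. I'll align and descend.

>>> drive_tool([
  {"claw":0.045,"dx":0.0014,"dy":-0.0014,"dz":0,"wx":0,"wy":0,"wz":1.6},
  {"claw":0.045,"dx":0,"dy":0,"dz":0.03,"wx":0,"wy":0,"wz":0},
  {"claw":0.045,"dx":0,"dy":0,"dz":0.02,"wx":0,"wy":0,"wz":0},
  {"claw":0.045,"dx":0,"dy":0,"dz":0.018,"wx":0,"wy":0,"wz":0},
  {"claw":0.045,"dx":0,"dy":0,"dz":0.01,"wx":0,"wy":0,"wz":0},
  {"claw":0.025,"dx":0,"dy":0,"dz":0,"wx":0,"wy":0,"wz":0},
  {"claw":0.025,"dx":0,"dy":0,"dz":0,"wx":0,"wy":0,"wz":0},
], newtons=30)

```text
t: 3.95
eef_pos: [0.575, -0.1046, 0.244]
tool_rot: [-0.0, 0.859, -0.512, 0.001]
contact_force: [0.7, 0.4, 0.4]
gripper_width: 0.294
grasp_force: 0.0
```

```bash
python3 look.py w3 .5744 -.1044 .225 .25
```

```text
3.95 [-0.28   0.361  0.453  1.816 -0.184  1.005 -2.4  ] [ 0.575  -0.1046  0.244 ] F [0.7 0.4 0.4] w 0.2935107832756752
[[ 0.476 -0.88   0.001]
 [-0.88  -0.476 -0.   ]
 [ 0.001 -0.001 -1.   ]]
[255.40236497 260.24033237] [210 201] [305 316]
3129 [ 0.57657453 -0.10791922  0.23578236] [ 0.55572671 -0.12963009  0.22500975] [ 0.60195841 -0.07835307  0.2499587 ]
0.225 3129 ((573.7136840820312, -106.21324157714844), (45.05258560180664, 46.804229736328125), 67.8348388671875)
0.23700000000000002 1439 ((573.218505859375, -108.00353240966797), (42.277645111083984, 44.42637252807617), 64.98677825927734)
0.245 285 ((576.970947265625, -106.14631652832031), (51.980525970458984, 21.72321891784668), 23.963769912719727)
```

View pics/w3.png

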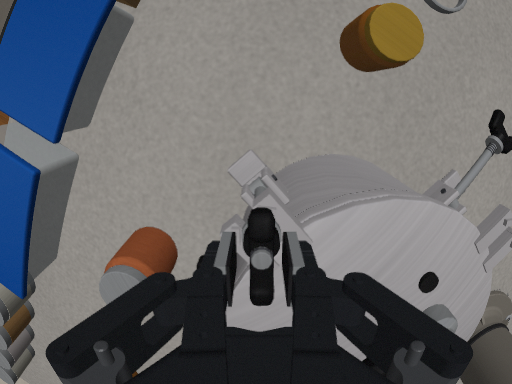

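The fingers straddle the wings evenly: pad edges at columns 235 and 289, nut at 261. I'll check the centring along the wings at the bolt end (261,257), then close.

```bash
python3 - <<'E'
from h import *
a=np.load('pics/w3.npz');o=get_obs();W,X=wpts(a['d'],o);p=a['p']
print(X[250:264:3,261].round(4)); 
k=(W[...,2]>.236)&(W[...,2]<.243)&(p.max(-1)<90);k[:,:250]=0;k[:,274:]=0
q=X[k];print(len(q),q.min(0),q.max(0))
g=(np.ptp(p.astype(int),axis=-1)<25)&(p.min(-1)>95);g[:,:248]=0;g[:,275:]=0;g[:245]=0;g[272:]=0
print(X[g].mean(0),g.sum(),W[g].mean(0))
E
```

```text
[[ 0.0043  0.0006  0.0137]
 [ 0.0037  0.0006  0.0117]
 [ 0.0015  0.0006  0.0125]
 [-0.      0.0006  0.012 ]
 [-0.0014  0.0006  0.0113]]
968 [-0.02718271 -0.00513836  0.00318088] [0.02652017 0.00694481 0.0081358 ]
[-0.00272228  0.00050426  0.01533125] 337 [ 0.57335967 -0.10252025  0.22878493]
```

>>> drive_tool([
  {"claw":0.0,"dx":0,"dy":0,"dz":0.001,"wx":0,"wy":0,"wz":0},
  {"claw":0.0,"dx":0,"dy":0,"dz":0,"wx":0,"wy":0,"wz":0},
  {"claw":0.0,"dx":0,"dy":0,"dz":0,"wx":0,"wy":0,"wz":0},
], newtons=40)

```text
t: 4.38
eef_pos: [0.5746, -0.1052, 0.2436]
tool_rot: [-0.0, 0.859, -0.512, 0.0]
contact_force: [-2.8, -1.0, 5.8]
gripper_width: 0.136
grasp_force: 42.1
```

Centred within 0.5 mm and gripped. I'll start loosening.

>>> drive_tool([
  {"claw":0,"dx":0,"dy":0,"dz":-0.0001,"wx":0,"wy":0,"wz":-5},
  {"claw":0,"dx":0,"dy":0,"dz":-0.0002,"wx":0,"wy":0,"wz":-9},
  {"claw":0,"dx":0,"dy":0,"dz":-0.0002,"wx":0,"wy":0,"wz":-9},
  {"claw":0,"dx":0,"dy":0,"dz":-0.0002,"wx":0,"wy":0,"wz":-9},
  {"claw":0,"dx":0,"dy":0,"dz":-0.0002,"wx":0,"wy":0,"wz":-9},
  {"claw":0,"dx":0,"dy":0,"dz":-0.0002,"wx":0,"wy":0,"wz":-9},
])

```text
t: 5.12
eef_pos: [0.5753, -0.1044, 0.2445]
tool_rot: [-0.0, 0.995, -0.099, 0.001]
contact_force: [0.6, -0.1, 2.5]
gripper_width: 0.131
grasp_force: 41.7
```

```bash
cat > st.py <<'E'
from h import *
o=get_obs();R=yaw(o);print(o['t'],'q',o['q'].round(2),o['eef_pos'].round(4),'yawY',np.degrees(np.arctan2(R[1,1],R[0,1])).round(1),'F',o['contact_force'].round(1),'T',o['torque'].round(2),'w',o['gripper_width']*85.4,o['grasp_force'])
print('toolF',(R.T@o['contact_force']).round(1))
E
python3 st.py
```

```text
5.125 q [-0.14  0.34  0.27  1.81 -0.11  1.   -1.6 ] [ 0.5753 -0.1044  0.2445] yawY -101.3 F [ 0.6 -0.1  2.5] T [ 0.2   0.03 -0.18] w 11.176407216444476 41.678102373614365
toolF [ 0.6 -0.  -2.5]
```

>>> drive_tool([
  {"claw":0,"dx":0,"dy":0,"dz":-0.0002,"wx":0,"wy":0,"wz":-10},
  {"claw":0,"dx":0,"dy":0,"dz":-0.0002,"wx":0,"wy":0,"wz":-10},
  {"claw":0,"dx":0,"dy":0,"dz":-0.0002,"wx":0,"wy":0,"wz":-10},
  {"claw":0,"dx":0,"dy":0,"dz":-0.0003,"wx":0,"wy":0,"wz":-10},
  {"claw":0,"dx":0,"dy":0,"dz":-0.0002,"wx":0,"wy":0,"wz":-10},
  {"claw":0,"dx":0,"dy":0,"dz":-0.0002,"wx":0,"wy":0,"wz":-10},
  {"claw":0,"dx":0,"dy":0,"dz":-0.0002,"wx":0,"wy":0,"wz":-10},
  {"claw":0,"dx":0,"dy":0,"dz":-0.0003,"wx":0,"wy":0,"wz":-10},
])

```text
t: 6.12
eef_pos: [0.5748, -0.1032, 0.2462]
tool_rot: [-0.0, 0.825, 0.565, 0.001]
contact_force: [-1.7, 2.8, 4.1]
gripper_width: 0.134
grasp_force: 41.9
```

```bash
python3 st.py
```

```text
6.125 q [ 0.07  0.34  0.    1.79 -0.    1.01 -0.3 ] [ 0.5748 -0.1032  0.2462] yawY -21.3 F [-1.7  2.8  4.1] T [ 0.77  0.56 -0.24] w 11.401984802008434 41.9156781174388
toolF [ 2.  -2.6 -4.1]
```

>>> drive_tool([
  {"claw":0,"dx":0,"dy":0,"dz":-0.0002,"wx":0,"wy":0,"wz":-10},
  {"claw":0,"dx":0,"dy":0,"dz":-0.0002,"wx":0,"wy":0,"wz":-10},
  {"claw":0,"dx":0,"dy":0,"dz":-0.0002,"wx":0,"wy":0,"wz":-10},
  {"claw":0,"dx":0,"dy":0,"dz":-0.0003,"wx":0,"wy":0,"wz":-10},
  {"claw":0,"dx":0,"dy":0,"dz":-0.0002,"wx":0,"wy":0,"wz":-10},
  {"claw":0,"dx":0,"dy":0,"dz":-0.0002,"wx":0,"wy":0,"wz":-10},
  {"claw":0,"dx":0,"dy":0,"dz":-0.0002,"wx":0,"wy":0,"wz":-10},
  {"claw":0,"dx":0,"dy":0,"dz":-0.0003,"wx":0,"wy":0,"wz":-10},
  {"claw":0,"dx":0,"dy":0,"dz":-0.0002,"wx":0,"wy":0,"wz":-10},
])

```text
t: 7.25
eef_pos: [0.5741, -0.1043, 0.2481]
tool_rot: [-0.0, 0.185, 0.983, 0.0]
contact_force: [-3.1, 1.7, 4.9]
gripper_width: 0.133
grasp_force: 42.2
```

```bash
python3 st.py
```

```text
7.25 q [ 0.3   0.35 -0.29  1.77  0.12  1.03  1.17] [ 0.5741 -0.1043  0.2481] yawY 68.7 F [-3.1  1.7  4.9] T [ 0.2   0.92 -0.24] w 11.365042555656972 42.16023964581609
toolF [ 3.5  0.4 -4.9]
```

>>> drive_tool([
  {"claw":0,"dx":0,"dy":0,"dz":-0.0002,"wx":0,"wy":0,"wz":-10},
  {"claw":0,"dx":0,"dy":0,"dz":-0.0002,"wx":0,"wy":0,"wz":-10},
  {"claw":0,"dx":0,"dy":0,"dz":-0.0002,"wx":0,"wy":0,"wz":-10},
  {"claw":0,"dx":0,"dy":0,"dz":-0.0003,"wx":0,"wy":0,"wz":-10},
  {"claw":0,"dx":0,"dy":0,"dz":-0.0002,"wx":0,"wy":0,"wz":-10},
  {"claw":0,"dx":0,"dy":0,"dz":-0.0002,"wx":0,"wy":0,"wz":-10},
  {"claw":0,"dx":0,"dy":0,"dz":-0.0002,"wx":0,"wy":0,"wz":-10},
  {"claw":0,"dx":0,"dy":0,"dz":-0.0002,"wx":0,"wy":0,"wz":-10},
  {"claw":0,"dx":0,"dy":0,"dz":-0.0002,"wx":0,"wy":0,"wz":-10},
  {"claw":0,"dx":0,"dy":0,"dz":0,"wx":0,"wy":0,"wz":-2},
  {"claw":0,"dx":0,"dy":0,"dz":0,"wx":0,"wy":0,"wz":0},
])

```text
t: 8.62
eef_pos: [0.575, -0.1059, 0.2501]
tool_rot: [0.0, -0.575, 0.818, -0.001]
contact_force: [-1.4, -3.4, 6.6]
gripper_width: 0.137
grasp_force: 42.1
```

```bash
python3 st.py
```

```text
8.625 q [ 0.54  0.4  -0.6   1.75  0.25  1.07  2.65] [ 0.575  -0.1059  0.2501] yawY 160.2 F [-1.4 -3.4  6.6] T [-0.65  0.29 -0.12] w 11.721479771518661 42.10854521744295
toolF [ 3.7  0.2 -6.6]
```

The nut has turned 312° and lifted about 6.5 mm, so its wings now lie across the swing direction. I'll release, lift, move inward, close, and lower behind the nut.

>>> drive_tool([
  {"claw":0.045,"dx":0,"dy":0,"dz":0,"wx":0,"wy":0,"wz":0},
  {"claw":0.045,"dx":0,"dy":0,"dz":0,"wx":0,"wy":0,"wz":0},
  {"claw":0.045,"dx":0,"dy":0,"dz":-0.02,"wx":0,"wy":0,"wz":0},
  {"claw":0.045,"dx":0,"dy":0,"dz":-0.03,"wx":0,"wy":0,"wz":0},
  {"claw":0.0,"dx":0,"dy":0.02,"dz":-0.01,"wx":0,"wy":0,"wz":0},
  {"claw":0.0,"dx":0,"dy":0.02,"dz":0,"wx":0,"wy":0,"wz":0},
  {"claw":0.0,"dx":0,"dy":0,"dz":0,"wx":0,"wy":0,"wz":0},
  {"claw":0.0,"dx":0,"dy":0,"dz":0,"wx":0,"wy":0,"wz":0},
  {"claw":0.0,"dx":0,"dy":0,"dz":0,"wx":0,"wy":0,"wz":0},
])

```text
t: 9.75
eef_pos: [0.5373, -0.0913, 0.3088]
tool_rot: [0.0, -0.576, 0.817, 0.0]
contact_force: [0.5, -0.1, 0.4]
gripper_width: -0.005
grasp_force: 0.0
```

```bash
python3 st.py; python3 - <<'E'
from h import *
p,d=shot('side','d2');P=pts('side',d)
k=(p.max(-1)<90)&(P[...,2]>.222)&(P[...,2]<.26)&(np.hypot(P[...,0]-.572,P[...,1]+.105)<.035)
w=P[k];print(len(w),w.mean(0),w.min(0),w.max(0),cv2.minAreaRect((w[:,:2]*1000).astype('float32')))
cv2.imwrite('pics/d2c.png',cv2.resize(p[120:260,190:340],None,fx=4,fy=4,interpolation=2)[:,:,::-1])
E
```

```text
9.75 q [ 0.58  0.28 -0.63  1.77  0.18  1.15  2.69] [ 0.5373 -0.0913  0.3088] yawY 160.4 F [ 0.5 -0.1  0.4] T [0.   0.   0.06] w -0.46605911894920493 0.0
toolF [-0.1 -0.5 -0.4]
96 [ 0.57058618 -0.10871703  0.23679768] [ 0.55830084 -0.1318728   0.22207869] [ 0.58624813 -0.08237896  0.24764954] ((570.6320190429688, -105.67391204833984), (52.88655090332031, 16.274316787719727), 68.22483825683594)
```

View pics/d2c.png

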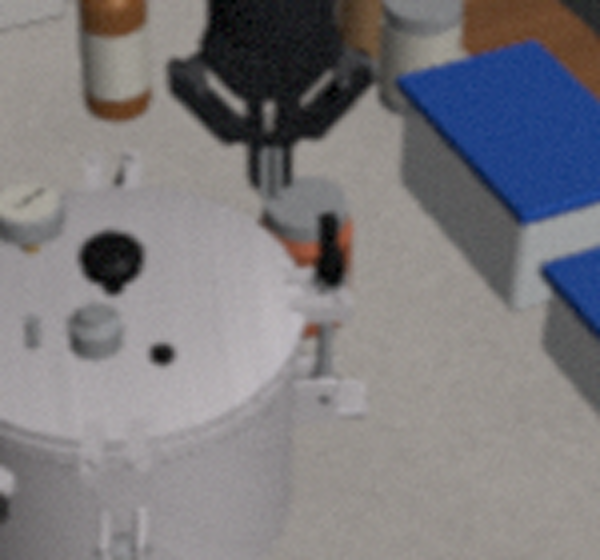

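The nut stands clear, wings tangential, top at about z 0.247. The closed fingers are inward of it. I'll lower and approach until contact.

>>> drive_tool([
  {"claw":0.0,"dx":0,"dy":0,"dz":0.03,"wx":0,"wy":0,"wz":0},
  {"claw":0.0,"dx":0,"dy":0,"dz":0.027,"wx":0,"wy":0,"wz":0},
  {"claw":0.0,"dx":0,"dy":-0.008,"dz":0,"wx":0,"wy":0,"wz":0},
  {"claw":0.0,"dx":0,"dy":-0.005,"dz":0,"wx":0,"wy":0,"wz":0},
  {"claw":0.0,"dx":0,"dy":-0.003,"dz":0,"wx":0,"wy":0,"wz":0},
  {"claw":0.0,"dx":0,"dy":-0.003,"dz":0,"wx":0,"wy":0,"wz":0},
])

```text
t: 10.55
eef_pos: [0.5554, -0.0975, 0.2529]
tool_rot: [0.0, -0.576, 0.817, -0.0]
contact_force: [0.1, 1.0, -0.1]
gripper_width: -0.004
grasp_force: 0.0
```

>>> drive_tool([
  {"claw":0.0,"dx":0,"dy":-0.003,"dz":0,"wx":0,"wy":0,"wz":0},
])

```text
t: 10.68
eef_pos: [0.5579, -0.0985, 0.2525]
tool_rot: [0.0, -0.576, 0.817, -0.0]
contact_force: [-0.2, 0.8, 0.5]
gripper_width: 0.004
grasp_force: 0.0
```

>>> drive_tool([
  {"claw":0.0,"dx":0,"dy":-0.003,"dz":0,"wx":0,"wy":0,"wz":0},
])

```text
t: 10.8
eef_pos: [0.5606, -0.0995, 0.2523]
tool_rot: [0.0, -0.576, 0.817, -0.0]
contact_force: [0.5, -0.5, -0.8]
gripper_width: -0.003
grasp_force: 0.0
```

>>> drive_tool([
  {"claw":0.0,"dx":0,"dy":-0.003,"dz":0,"wx":0,"wy":0,"wz":0},
])

```text
t: 10.92
eef_pos: [0.5633, -0.1005, 0.2521]
tool_rot: [-0.0, -0.576, 0.817, 0.0]
contact_force: [-1.5, 0.5, 0.6]
gripper_width: -0.001
grasp_force: 1.2
```

Contact. I'll push a few millimetres and watch the force.

>>> drive_tool([
  {"claw":0.0,"dx":0,"dy":-0.003,"dz":0,"wx":0,"wy":0,"wz":0},
])

```text
t: 11.05
eef_pos: [0.566, -0.1015, 0.252]
tool_rot: [-0.0, -0.576, 0.817, 0.0]
contact_force: [-0.8, -0.7, 0.5]
gripper_width: 0.001
grasp_force: 0.5
```

>>> drive_tool([
  {"claw":0.0,"dx":0,"dy":-0.003,"dz":0,"wx":0,"wy":0,"wz":0},
])

```text
t: 11.18
eef_pos: [0.5689, -0.1026, 0.2521]
tool_rot: [-0.0, -0.576, 0.817, 0.0]
contact_force: [-1.1, 0.2, 1.0]
gripper_width: -0.0
grasp_force: 0.6
```

>>> drive_tool([
  {"claw":0.0,"dx":0,"dy":-0.003,"dz":0,"wx":0,"wy":0,"wz":0},
])

```text
t: 11.3
eef_pos: [0.5718, -0.1036, 0.252]
tool_rot: [-0.0, -0.576, 0.817, 0.0]
contact_force: [-2.3, -0.0, 0.3]
gripper_width: 0.001
grasp_force: 0.5
```

The bolt is free and swings with about 2 N. Next I'll follow the arc.

>>> drive_tool([
  {"claw":0.0,"dx":0,"dy":-0.0128,"dz":0.0021,"wx":0,"wy":0,"wz":0},
  {"claw":0.0,"dx":0,"dy":-0.0128,"dz":0.0022,"wx":0,"wy":0,"wz":0},
  {"claw":0.0,"dx":0,"dy":-0.0109,"dz":0.0039,"wx":0,"wy":0,"wz":0},
  {"claw":0.0,"dx":0,"dy":-0.0109,"dz":0.0039,"wx":0,"wy":0,"wz":0},
  {"claw":0.0,"dx":0,"dy":-0.0099,"dz":0.006,"wx":0,"wy":0,"wz":0},
  {"claw":0.0,"dx":0,"dy":-0.0099,"dz":0.006,"wx":0,"wy":0,"wz":0},
])

```text
t: 12.05
eef_pos: [0.6356, -0.1262, 0.2274]
tool_rot: [-0.0, -0.576, 0.817, 0.0]
contact_force: [-0.3, 0.8, -0.1]
gripper_width: 0.001
grasp_force: 0.3
```

>>> drive_tool([
  {"claw":0.0,"dx":0,"dy":-0.0086,"dz":0.0079,"wx":0,"wy":0,"wz":0},
  {"claw":0.0,"dx":0,"dy":-0.0086,"dz":0.0079,"wx":0,"wy":0,"wz":0},
  {"claw":0.0,"dx":0,"dy":-0.0068,"dz":0.0094,"wx":0,"wy":0,"wz":0},
  {"claw":0.0,"dx":0,"dy":-0.0068,"dz":0.0094,"wx":0,"wy":0,"wz":0},
])

```text
t: 12.55
eef_pos: [0.6644, -0.1365, 0.1927]
tool_rot: [0.0, -0.576, 0.817, 0.0]
contact_force: [-0.5, -0.4, 0.5]
gripper_width: -0.001
grasp_force: 0.2
```

```bash
python3 st.py; python3 - <<'E'
from h import *
p,d=shot('side','d3')
cv2.imwrite('pics/d3c.png',cv2.resize(p[120:260,190:340],None,fx=4,fy=4,interpolation=2)[:,:,::-1])
E
```

```text
12.55 q [ 0.48  0.6  -0.54  1.58  0.34  1.06  2.65] [ 0.6644 -0.1365  0.1927] yawY 160.4 F [-0.5 -0.4  0.5] T [-0.02  0.04 -0.  ] w -0.07005336164608658 0.15361606143414974
toolF [ 0.5  0.4 -0.5]
```

View pics/d3c.png

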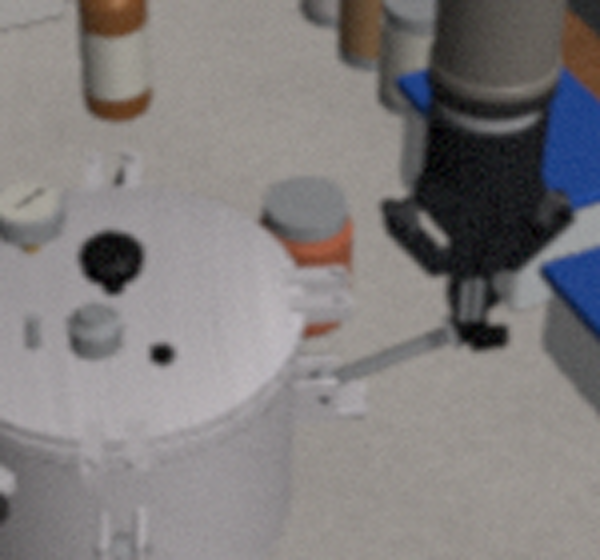

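The bolt is swung out, with the fingertips on the nut. I'll go on down and then feel for the floor.

>>> drive_tool([
  {"claw":0.0,"dx":0,"dy":-0.0048,"dz":0.0105,"wx":0,"wy":0,"wz":0},
  {"claw":0.0,"dx":0,"dy":-0.0048,"dz":0.0105,"wx":0,"wy":0,"wz":0},
  {"claw":0.0,"dx":0,"dy":-0.0025,"dz":0.0113,"wx":0,"wy":0,"wz":0},
  {"claw":0.0,"dx":0,"dy":-0.0025,"dz":0.0113,"wx":0,"wy":0,"wz":0},
])

```text
t: 13.1
eef_pos: [0.6779, -0.1413, 0.149]
tool_rot: [0.0, -0.576, 0.817, 0.0]
contact_force: [-0.4, 0.5, 0.4]
gripper_width: 0.002
grasp_force: 0.2
```

>>> drive_tool([
  {"claw":0.0,"dx":0,"dy":0,"dz":0.006,"wx":0,"wy":0,"wz":0},
  {"claw":0.0,"dx":0,"dy":0,"dz":0.004,"wx":0,"wy":0,"wz":0},
])

```text
t: 13.35
eef_pos: [0.6776, -0.1412, 0.1393]
tool_rot: [-0.0, -0.576, 0.817, 0.0]
contact_force: [-1.1, -0.6, 1.3]
gripper_width: 0.001
grasp_force: 1.0
```

>>> drive_tool([
  {"claw":0.0,"dx":0,"dy":0,"dz":0.002,"wx":0,"wy":0,"wz":0},
])

```text
t: 13.48
eef_pos: [0.6778, -0.1412, 0.1377]
tool_rot: [0.0, -0.576, 0.817, -0.0]
contact_force: [1.4, 0.1, -0.0]
gripper_width: 0.0
grasp_force: 0.0
```

>>> drive_tool([
  {"claw":0.0,"dx":0,"dy":0,"dz":0.002,"wx":0,"wy":0,"wz":0},
])

```text
t: 13.6
eef_pos: [0.6779, -0.1412, 0.1361]
tool_rot: [0.0, -0.576, 0.817, -0.0]
contact_force: [-0.8, -0.4, -0.6]
gripper_width: -0.0
grasp_force: 0.1
```

>>> drive_tool([
  {"claw":0.0,"dx":0,"dy":0,"dz":0.002,"wx":0,"wy":0,"wz":0},
  {"claw":0.0,"dx":0,"dy":0,"dz":0.002,"wx":0,"wy":0,"wz":0},
])

```text
t: 13.85
eef_pos: [0.6779, -0.1413, 0.1319]
tool_rot: [0.0, -0.576, 0.817, -0.0]
contact_force: [-0.5, -0.2, 0.3]
gripper_width: 0.0
grasp_force: 0.1
```

>>> drive_tool([
  {"claw":0.0,"dx":0,"dy":0,"dz":0.002,"wx":0,"wy":0,"wz":0},
  {"claw":0.0,"dx":0,"dy":0,"dz":0.001,"wx":0,"wy":0,"wz":0},
])

```text
t: 14.1
eef_pos: [0.6777, -0.1413, 0.1287]
tool_rot: [-0.0, -0.576, 0.817, 0.0]
contact_force: [0.1, -0.2, 0.5]
gripper_width: 0.006
grasp_force: 0.1
```

>>> drive_tool([
  {"claw":0.0,"dx":0,"dy":0,"dz":0.001,"wx":0,"wy":0,"wz":0},
])

```text
t: 14.22
eef_pos: [0.6777, -0.1413, 0.1277]
tool_rot: [-0.0, -0.576, 0.817, 0.0]
contact_force: [-0.8, 1.1, -0.1]
gripper_width: 0.001
grasp_force: 0.1
```

>>> drive_tool([
  {"claw":0.0,"dx":0,"dy":0,"dz":0.001,"wx":0,"wy":0,"wz":0},
])

```text
t: 14.35
eef_pos: [0.6778, -0.1413, 0.1268]
tool_rot: [0.0, -0.576, 0.817, 0.0]
contact_force: [-0.4, -0.3, 0.6]
gripper_width: -0.002
grasp_force: 0.3
```

>>> drive_tool([
  {"claw":0.0,"dx":0,"dy":0,"dz":0.001,"wx":0,"wy":0,"wz":0},
])

```text
t: 14.48
eef_pos: [0.6779, -0.1413, 0.1262]
tool_rot: [0.0, -0.576, 0.817, -0.0]
contact_force: [-1.9, 0.8, 4.7]
gripper_width: 0.002
grasp_force: 2.7
```

Force is starting to rise: the floor, or close to it.

>>> drive_tool([
  {"claw":0.0,"dx":0,"dy":0,"dz":0.0006,"wx":0,"wy":0,"wz":0},
])

```text
t: 14.6
eef_pos: [0.678, -0.1413, 0.1261]
tool_rot: [0.0, -0.576, 0.817, -0.0]
contact_force: [-2.6, 0.1, 6.8]
gripper_width: -0.003
grasp_force: 3.5
```

>>> drive_tool([
  {"claw":0.0,"dx":0,"dy":0,"dz":0.0006,"wx":0,"wy":0,"wz":0},
])

```text
t: 14.72
eef_pos: [0.678, -0.1412, 0.1259]
tool_rot: [0.0, -0.576, 0.817, -0.0]
contact_force: [-3.3, 0.4, 10.2]
gripper_width: -0.002
grasp_force: 4.7
```

That is a hard stop: force rises while the position doesn't change. I'll lift clear and check.

>>> drive_tool([
  {"claw":0.0,"dx":0,"dy":0,"dz":-0.005,"wx":0,"wy":0,"wz":0},
  {"claw":0.0,"dx":0,"dy":0,"dz":-0.03,"wx":0,"wy":0,"wz":0},
  {"claw":0.0,"dx":0,"dy":0,"dz":-0.05,"wx":0,"wy":0,"wz":0},
  {"claw":0.0,"dx":0,"dy":0,"dz":-0.05,"wx":0,"wy":0,"wz":0},
  {"claw":0.0,"dx":0,"dy":0,"dz":-0.05,"wx":0,"wy":0,"wz":0},
  {"claw":0.0,"dx":0,"dy":0,"dz":0,"wx":0,"wy":0,"wz":0},
  {"claw":0.0,"dx":0,"dy":0,"dz":0,"wx":0,"wy":0,"wz":0},
])

```text
t: 15.6
eef_pos: [0.6774, -0.1414, 0.3091]
tool_rot: [-0.0, -0.576, 0.817, 0.0]
contact_force: [-0.8, -1.0, -0.0]
gripper_width: 0.004
grasp_force: 0.0
```

```bash
python3 st.py; python3 - <<'E'
from h import *
p,d=shot('side','d4');P=pts('side',d)
cv2.imwrite('pics/d4c.png',cv2.resize(p[130:330,100:360],None,fx=3,fy=3,interpolation=2)[:,:,::-1])
C=np.array([.441,-.058])
for n,c in(('mine',(.672,-.139)),('a',(.205,.029)),('b',(.354,-.294))):
    k=(p.max(-1)<90)&(P[...,2]>.06)&(P[...,2]<.14)&(np.hypot(P[...,0]-c[0],P[...,1]-c[1])<.05)
    w=P[k];r=np.hypot(*(w[:,:2]-C).T);print(n,len(w),w.mean(0).round(4),w.max(0).round(4),'r',r.min(),r.max(),'z>',np.percentile(w[:,2],[5,50,95]))
E
```

```text
15.6 q [ 0.49  0.53 -0.56  1.42  0.28  1.28  2.7 ] [ 0.6774 -0.1414  0.3091] yawY 160.4 F [-0.8 -1.  -0. ] T [ 0.06 -0.02 -0.02] w 0.3841919377734828 0.0
toolF [1.2 0.5 0. ]
mine 124 [ 0.6774 -0.1489  0.0941] [ 0.7019 -0.1239  0.1033] r 0.22253467695140483 0.2713828893219963 z> [0.08681623 0.09423304 0.10064782]
a 145 [0.2029 0.0312 0.094 ] [0.2284 0.0572 0.1077] r 0.22666802852816254 0.2729987188478668 z> [0.0787941  0.09640794 0.1060699 ]
b 237 [ 0.3514 -0.2927  0.0951] [ 0.3742 -0.2609  0.104 ] r 0.2187842811856303 0.26871167323438216 z> [0.08842082 0.09539164 0.10181857]
```

View pics/d4c.png

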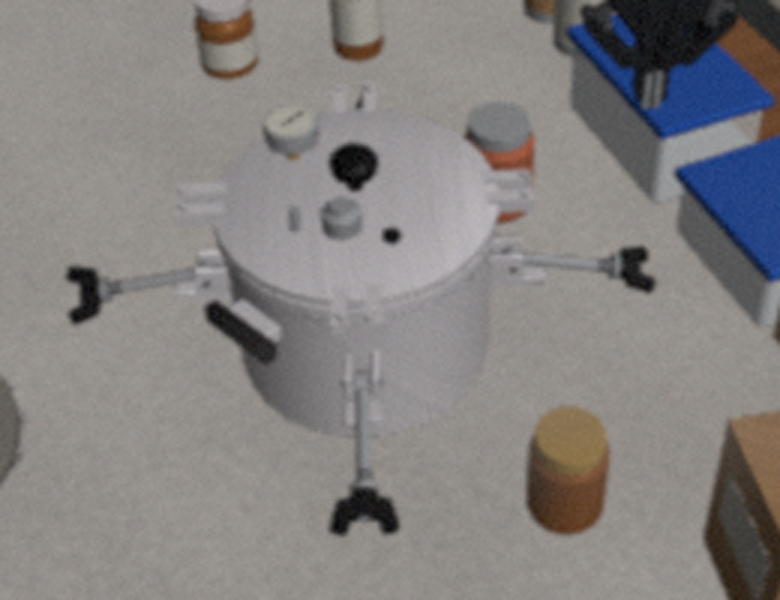

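The bolt lies flat on its bracket, nut at crop (635,268). Its nut height of 0.094 matches the other clamps (0.094 and 0.095), and the gripper is clear.

```bash
python3 -c "
from station import *
print(hand_in())"
```

```text
the job is handed in; nothing more can be done
None
```

The last clamp is undone and the job is handed in: I backed the nut off about 0.87 turn and left it on the bolt, then laid the bolt on its bracket floor level with the other clamps; the arm is clear, nothing else was touched that I could see, and no verdict came back.

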